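Hold a sensor probe centred in the chamber's guide hole

TASK

Take the upright sensor probe out of its dock, sliding it level out of the open mouth because lips over its flange stop it from being lifted straight up. Lower its shaft through the guide hole in the raised boss on the clear chamber's lid without the probe ever touching the chamber, until the tip is about 60 mm below the top of the boss. Finish there still holding the probe, upright, still and centred in the hole; leave the loose beaker, dish and jars where they stand.

Things in the scene. Friction and masses are not known exactly. Their poses are not given: they have to be found in the camera images.
- probe_head (a point): Sensor probe, a loose rigid upright rod, about 0.13 kg. This point: centre of its black round head, the part to grip (26 mm diameter, 60 mm tall, +z up along the probe). Below the head: neck 12 mm diameter and 24 mm long, steel flange 34 mm diameter and 6 mm thick, steel shaft 10 mm diameter and 90 mm long.
- probe_flange (a point): Centre of the underside of the probe's flange, on the probe's axis, 60 mm below the centre of the head and 90 mm above the tip.
- probe_tip (a point): Lower end of the probe's shaft, on its axis, 150 mm below the centre of the head.
- dock_seat (a point): Where the centre of the flange's underside rests in the dock (fixed metal stand, 137 mm tall), 115 mm above the table. -x points level out of the dock's open mouth, z up. The flange lies in a level channel 48 mm wide, 17 mm high, closed at the back; a slot 18 mm wide in its floor takes the shaft, another between two lips above it takes the neck. The lips' top is 8 mm below the head.
- dock_mouth (a point): Middle of the dock's open mouth, 22 mm in front (-x) of the seat at the channel floor's height; axes as the seat's. Raised 3 to 6 mm the probe slides out freely; its flange is wholly clear of the lips after about 45 mm of travel from the seat. The dock's foot plate, 10 mm thick and 96 mm wide, ends 8 mm in front of this point.
- chamber: Fixed clear box 150 x 120 mm, 90 mm tall, with a white lid 166 x 136 x 8 mm on top; origin at the centre of its underside, x along the long side, z up. On the lid: the steel boss with the guide hole, a black closed plug (20 mm high, about 87 mm from the hole) and four corner screws 9 mm high.
- port (a point): Centre of the guide hole's mouth, at the top of the raised round steel boss (38 mm outside diameter, 12 mm above the lid, 110 mm above the table). The hole is vertical, 22 mm in diameter, and goes straight through boss and lid (20 mm) into the empty chamber, whose floor is 105 mm below this point. z up.
- beaker: Bystander, to be left alone: an empty glass beaker, 60 mm across, 75 mm tall; the origin is the centre of its underside. Loose on the table.
- dish: Bystander, to be left alone: a shallow white dish, 68 mm across, 18 mm tall; the origin is the centre of its underside. Loose on the table.
- amber_jar: Bystander, to be left alone: a small brown glass jar, 54 mm across, 85 mm tall; the origin is the centre of its underside. Loose on the table.
- white_jar: Bystander, to be left alone: a white plastic jar, 64 mm across, 75 mm tall; the origin is the centre of its underside. Loose on the table.
Mind the look-alikes: they are no part of the job. Leave any brown or red look-alike of the part that bears dock_seat alone.

How it is judged:
By the outcome, as a careful person would: the job done as asked, in the order asked, and still so for the second after the job is handed in, while the arm keeps its last pose, push and grip.
It also fails if it takes over 48 s, if anything falls off the work surface, if the arm or the gripper's body presses on something with over 40 N, if the wrist force passes 120 N, or if a joint passes its speed limit or range.

ROBOT

A 6-joint arm with a two-finger parallel gripper is mounted at the origin on the work surface. World frame = base frame: x ahead of the robot, y to its left, z up, the work surface at z = 0. Lengths are in m, angles in rad, forces in N, time in s.
With the tool pointing down it reaches from about 0.35 to 0.975 m from the base axis. Payload 4.9 kg.
Tool frame: the origin (TCP) lies at the very end of the fingers, on their centre line; the grasp point (between the pads) lies 19 mm behind it (ctrl.grip_point_offset is the distance from the TCP to the grasp point, in m); z points along the fingers, y is the line along which they close (so a half turn about z gives the same grasp; the last joint's range is limited). The gripper opens to 85 mm and grips with 20 to 120 N. Pads are 22 mm wide; open, the fingers measure 114 mm over their backs; the gripper's body (76 mm by 85 mm) begins 54 mm behind the grasp point. The pads swing forward as they close: fully open they stand 13 mm farther back than shut.
Start: joints at [-1.401, 0.053, 1.613, -0, 1.476, -0.119], TCP at [0.178, -0.599, 0.231] pointing down, gripper open.
Joint ranges: [-3.01, 3.01], [-1.01, 2.22], [0.06, 2.58], [-1.02, 4.17], [0.09, 2.62], [-3.14, 3.14]. Speed limits (rad/s): [2.57, 2.57, 3.14, 3.14, 3.14, 3.14].

INTERFACE

Orientations are given as a rotation vector (axis times angle).
In Python, from station import ctrl gives the robot as it stands.
- The arm moves only by the tool send_rows, never from a script. Its argument "rows" is a list of rows, each a list of 3 entries, a list of its own where there are three numbers: the finger opening in cm, from 0 to 8.54, then the shift along the tool's x, y, z in cm, then the turn about the tool's z in degrees. A call has 1 to 10 rows; each row shifts and turns the commanded pose from where the row before left it, along the tool's axes as they then stand; what a row does not reach is not made up. A row lasts 1/8 s, in which the tool goes at most 62.5 mm and 10.7 degrees, less where a joint would pass 70% of its speed; a pose out of reach is approached as far as the arm can. A call with a gripper value outside its range is refused whole. The fingers move at their own pace and stop on an object; "newtons" is the grip in N (left out, the last holds). Time passes only in rows, so rows that do not move let the fingers close. It gives the time, the measured TCP pose, the force, the opening and the grip force at its end, in the units of the state.
- ctrl.get_obs(): the state, without advancing time (a new reading comes with each control period).
- ctrl.get_image(name): name is "side" or "top"; returns a dict with "frame" (400x640x3 uint8, red, green, blue), "range_z" (400x640 float32, m along the optical axis (not along the pixel's ray), 0 where there is no reading), "fx", "fy", "cx", "cy" (pixels), "k1" (the pictures are not rectified: a ray, as slopes to the right and down, at radius r is drawn at 1 + k1 r^2 times it, then the intrinsics apply), "cam_to_world" (4x4, takes a point from camera to world coordinates). Camera axes: x right, y down, z forward; pixel columns grow to the right and rows downward; lengths in m; the calibration is good to about 2 mm. A picture is of the moment at which its call begins.
- ctrl.finish_job(): hands the job in; it is judged then, once.
The state is a dict: "t": time; "q": joint angles; "dq": joint speeds; "effort": joint torques, N m; "tool_pos": TCP position; "tool_rot": TCP orientation; "contact_force": force on the tool from outside, world axes, zero at the start; "wrist_torque": the same for the moment, N m; "opening": finger opening in m; "grip_force": force on a finger pad.
Only numpy, scipy, OpenCV 4.12 (cv2) and the standard library are available. Lean on these libraries where they do the work, as an engineer would, in place of code of your own. Each camera call takes 0.05 s, during which the arm holds its last target. There are 200 camera calls.

## Working session

There is one attempt and no reset: what is moved stays moved. The work goes in short steps, Python scripts to look and compute and a tool call to move; the robot and the scene stay as the last step left them, time stands still between calls to the robot, and variables do not carry over. Pictures are saved under pics/ and viewed, at most 10 in all, crops included, and the job is handed in when it is done.

Besides the shell and the picture viewer there is one more tool, called after ">>>" by a JSON object that holds its "api" and its "payload". send_rows: Moves the arm, as the interface text tells. Its arguments: {"type":"object","properties":{"rows":{"type":"array","items":{"type":"array"}},"newtons":{"type":"number"}},"required":["rows"]}

```bash
mkdir -p pics
cat > h.py <<'E'
import numpy as np, cv2
from station import ctrl
def grab(n):
    im=ctrl.get_image(n); K=np.array([[im['fx'],0,im['cx']],[0,im['fy'],im['cy']],[0,0,1.]])
    D=np.array([im['k1'],0,0,0]); 
    v,u=np.mgrid[0:400,0:640]
    uv=np.stack([u,v],-1).reshape(-1,1,2).astype(float)
    s=cv2.undistortPoints(uv,K,D).reshape(400,640,2); z=im['range_z'].astype(float)
    T=im['cam_to_world']; P=np.concatenate([s*z[...,None],z[...,None]],-1)@T[:3,:3].T+T[:3,3]
    P[z==0]=np.nan
    return im,P,K,D
def proj(im,K,D,X):
    Ti=np.linalg.inv(im['cam_to_world']); 
    return cv2.projectPoints(np.atleast_2d(X).astype(float),cv2.Rodrigues(Ti[:3,:3])[0],Ti[:3,3],K,D)[0].reshape(-1,2)
def save(n,f,box=None,k=1):
    if box: f=f[box[1]:box[3],box[0]:box[2]]
    cv2.imwrite('pics/'+n,cv2.resize(f[...,::-1],None,fx=k,fy=k,interpolation=cv2.INTER_CUBIC))
E
python3 - <<'E'
from h import *
o=ctrl.get_obs(); print(o['tool_pos'],o['tool_rot'],o['t'])
for n in('top','side'):
    im,P,K,D=grab(n); save(n+'1.png',im['frame']); print(n,im['fx'],im['k1'],im['cam_to_world'].round(3))
E
```

```text
[ 0.1778801  -0.59849582  0.23004881] [-3.10685164e+00 -4.51722980e-01  9.01020604e-05] 0.0
top 380.048227181388 -0.003447776493768884 [[ 0.022 -0.985  0.173  0.273]
 [-1.    -0.02   0.015 -0.009]
 [-0.011 -0.174 -0.985  1.431]
 [ 0.     0.     0.     1.   ]]
side 458.54495954046934 -0.0819082128618881 [[ 0.942 -0.202  0.268  0.084]
 [-0.335 -0.55   0.765 -1.124]
 [-0.007 -0.81  -0.586  0.966]
 [ 0.     0.     0.     1.   ]]
```

View pics/top1.png

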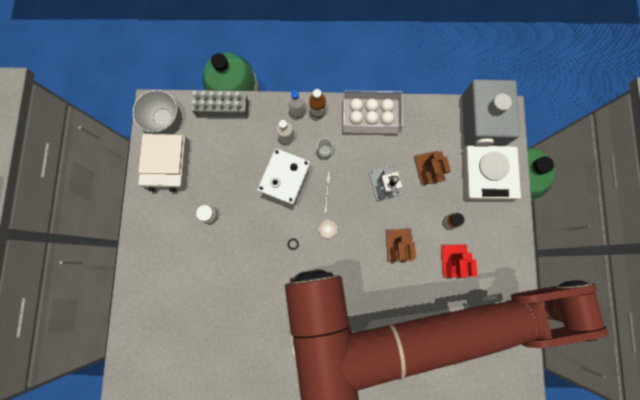

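View pics/side1.png

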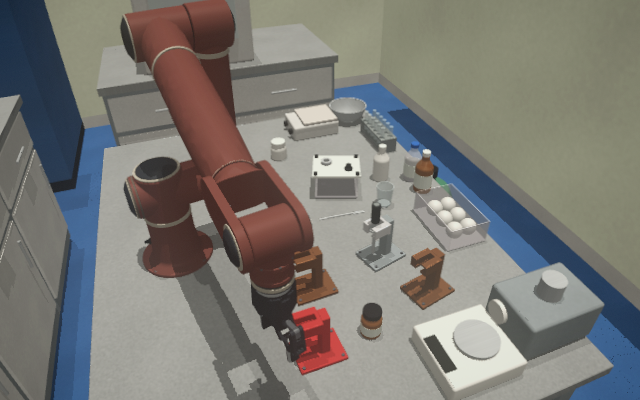

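The metal dock is at top (386,182) / side (380,235), with the black-headed probe in it. The look-alikes are brown (432,167), brown (401,245) and red (459,261) in the top view. Only the grey one is metal and holds a probe. On the chamber, the open ring boss is at top (276,183) / side (326,160), and the black plug is at top (294,167). I'll confirm with an enlarged crop.

Run:
```python
from h import *
ims={n:grab(n) for n in('top','side')}
a=cv2.resize(ims['side'][0]['frame'][140:280,300:440],None,fx=4,fy=4,interpolation=cv2.INTER_CUBIC)[:560,:400]
b=cv2.resize(ims['top'][0]['frame'][140:215,250:420],None,fx=4,fy=4,interpolation=cv2.INTER_CUBIC)
a=cv2.resize(ims['side'][0]['frame'][145:275,305:410],None,fx=4,fy=4,interpolation=cv2.INTER_CUBIC)[:,:420]
b=cv2.resize(ims['top'][0]['frame'][150:210,365:410],None,fx=8,fy=8,interpolation=cv2.INTER_CUBIC)
c=np.zeros((520,780,3),np.uint8);c[:,:420]=a;c[:480,420:780]=b;save('crop1.png',c)
for n,(im,P,K,D) in ims.items():
    f=im['frame'].astype(int)
    # objects near dock and chamber by heights
    Z=P[...,2]; m=(Z>0.155)&(Z<0.26)&(P[...,0]>0.3)
    N,l,s,c=cv2.connectedComponentsWithStats(m.astype(np.uint8))
    for i in range(1,N):
        if s[i,4]>5: print(n,'hi',c[i].round(),s[i,4],np.median(P[l==i],0).round(4),np.nanmax(Z[l==i]).round(3))
    m=(abs(Z-.098)<.006)&(P[...,0]>0.3)
    N,l,s,c=cv2.connectedComponentsWithStats(m.astype(np.uint8))
    for i in range(1,N):
        if s[i,4]>200: 
            print(n,'lid',c[i].round(),s[i,4],cv2.minAreaRect(P[l==i][:,:2].astype(np.float32)))
im,P,K,D=ims['top']
for v in range(177,190): print(v,[f'{x*1000:.0f}' for x in P[v,268:285,2]], im['frame'][v,268:285].sum(-1)//3)
```

```text
top hi [317.  93.] 51 [0.8702 0.0407 0.1588] 0.164
top hi [502. 102.] 288 [ 0.8372 -0.6044  0.1776] 0.187
top hi [394. 180.] 75 [ 0.5464 -0.2231  0.2023] 0.209
top lid [284. 175.] 1488 ((0.5803466439247131, 0.15500408411026), (0.1371474713087082, 0.16678094863891602), 69.80502319335938)
side hi [548.  47.] 4208 [1.9969 0.6813 0.2058] 0.26
side hi [241.  50.] 456 [0.462  1.1998 0.2042] 0.26
side hi [426. 152.] 45 [0.8673 0.0334 0.1609] 0.167
side hi [375. 211.] 176 [ 0.5459 -0.237   0.1887] 0.211
side hi [553. 282.] 580 [ 0.8314 -0.617   0.1801] 0.186
side lid [601.  96.] 212 ((1.9965912103652954, 0.323909729719162), (0.47581496834754944, 0.02848310023546219), 89.64741516113281)
side lid [336. 167.] 873 ((0.5779634714126587, 0.15210571885108948), (0.14207781851291656, 0.16640552878379822), 69.956298828125)
side lid [535. 321.] 398 ((0.8014832735061646, -0.6626555323600769), (0.12305542081594467, 0.2631198763847351), 54.12809753417969)
177 ['97', '98', '96', '99', '95', '113', '105', '112', '111', '111', '101', '95', '98', '98', '94', '93', '101'] [239 239 239 236 232 228 223 219 223 2
[... 1534 characters left out ...]
'105', '109', '108', '115', '111', '109', '101', '98', '99', '98', '98', '98', '97'] [239 238 235 223 202 193 199 202 192 178 192 220 234 239 239 239 239]
187 ['96', '100', '96', '99', '97', '97', '101', '102', '95', '98', '100', '99', '100', '95', '100', '100', '99'] [239 239 238 234 217 190 183 182 178 187 220 235 238 239 239 240 239]
188 ['99', '99', '101', '97', '96', '98', '97', '94', '100', '95', '101', '95', '98', '99', '98', '103', '98'] [239 239 239 238 233 225 221 221 221 225 235 239 239 239 239 239 240]
189 ['96', '102', '98', '97', '96', '103', '96', '95', '97', '97', '102', '100', '99', '99', '99', '97', '95'] [239 239 239 239 238 238 237 237 237 237 239 239 240 239 240 239 239]
```

View pics/crop1.png

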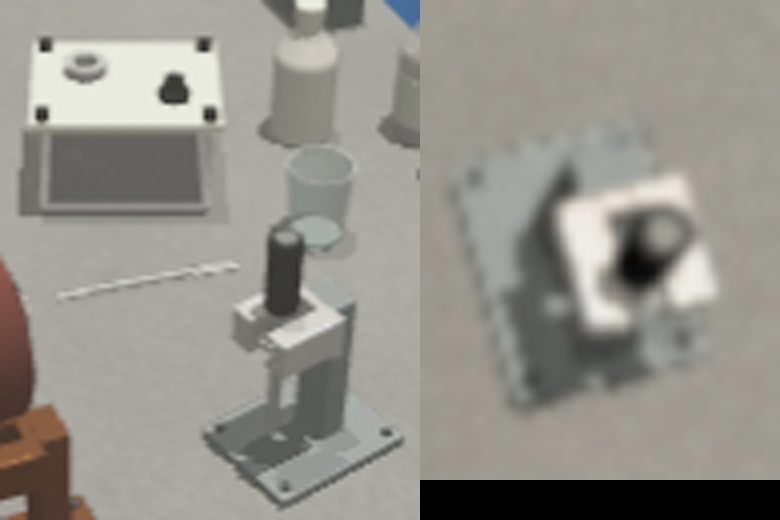

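The crop shows the grey dock holding the black-headed probe, with its post at the back right and its mouth towards the lower left, roughly world -x. The head's top disc is near top pixel (395,179) and side (377,204). The boss ring is at top (275.5,182) and side (326,160.5).

Run:
```python
from h import *
def ray(im,K,D,uv,z):
    s=cv2.undistortPoints(np.array([[uv]],float),K,D).ravel(); T=im['cam_to_world']
    d=T[:3,:3]@np.array([*s,1]); c=T[:3,3]; return (c+d*(z-c[2])/d[2]).round(4)
T=grab('top');S=grab('side')
for (im,P,K,D),h,p in((T,(395,179.4),(275.5,182)),(S,(376.75,204.5),(326.2,160.7))):
    print('head',ray(im,K,D,h,.205),'port',ray(im,K,D,p,.110))
for n,(im,P,K,D) in(('top',T),('side',S)):
    near=np.hypot(P[...,0]-.53,P[...,1]+.23)<.12
    for nm,lo,hi in(('lips',.128,.146),('foot',.004,.02),('head',.198,.215)):
        m=near&(P[...,2]>lo)&(P[...,2]<hi)
        N,l,s,c=cv2.connectedComponentsWithStats(m.astype(np.uint8),connectivity=4)
        i=1+s[1:,4].argmax(); p=P[l==i]; v=np.linalg.svd(p[:,:2]-p[:,:2].mean(0),full_matrices=False)[2][0]
        r=cv2.minAreaRect(p[:,:2].astype(np.float32))
        print(n,nm,len(p),p.mean(0).round(4),r, cv2.boxPoints(r).round(3).tolist(),np.degrees(np.arctan2(v[1],v[0])))
```

```text
head [ 0.5482 -0.2259  0.205 ] port [0.5516 0.1815 0.11  ]
head [ 0.5528 -0.2298  0.205 ] port [0.5522 0.1763 0.11  ]
top lips 181 [ 0.5716 -0.2146  0.1361] ((0.5685139894485474, -0.2235025018453598), (0.07754606753587723, 0.05631231516599655), 14.608685493469238) [[0.5239999890327454, -0.20600000023841858], [0.5379999876022339, -0.26100000739097595], [0.6129999756813049, -0.2409999966621399], [0.5989999771118164, -0.1860000044107437]] 167.88461912515234
top foot 435 [ 0.5712 -0.2073  0.0094] ((0.581132709980011, -0.21659883856773376), (0.12344426661729813, 0.10047811269760132), 17.625957489013672) [[0.5070000290870667, -0.18700000643730164], [0.5379999876022339, -0.28299999237060547], [0.6549999713897705, -0.2460000067949295], [0.625, -0.15000000596046448]] -154.33017772671926
top head 46 [ 0.5508 -0.2259  0.205 ] ((0.5516287684440613, -0.2256542444229126), (0.025100329890847206, 0.020680511370301247), 2.9030637741088867) [[0.5389999747276306, -0.2160000056028366], [0.5400000214576721, -0.2370000034570694], [0.5649999976158142, -0.23499999940395355], [0.5640000104904175, -0.21500000
[... 352 characters left out ...]
46.05554689668202
side foot 742 [ 0.5722 -0.2345  0.0108] ((0.5809664726257324, -0.22010083496570587), (0.1258697807788849, 0.1051548644900322), 14.411052703857422) [[0.5070000290870667, -0.1850000023841858], [0.5329999923706055, -0.28700000047683716], [0.6549999713897705, -0.2549999952316284], [0.6290000081062317, -0.15399999916553497]] 168.99111164320308
side head 61 [ 0.5483 -0.2322  0.2051] ((0.5489685535430908, -0.2290603071451187), (0.02349790558218956, 0.027116967365145683), 19.409202575683594) [[0.5329999923706055, -0.2199999988079071], [0.5419999957084656, -0.2460000067949295], [0.5649999976158142, -0.23800000548362732], [0.5559999942779541, -0.21199999749660492]] -67.57990335198444
```

The foot's front edge puts the dock yaw at about 17° and the seat at about (0.551,-0.227). The port is at about (0.552,0.179). The tool's x axis (16.6° yaw) already lies along the dock's x, so I'll move above the head.

>>> {"api": "send_rows", "payload": {"rows": [[8.5,[4.6,-2.5,-0.4],0],[8.5,[4.6,-2.5,-0.4],0],[8.5,[4.6,-2.5,-0.4],0],[8.5,[4.6,-2.5,-0.4],0],[8.5,[4.6,-2.5,-0.4],0],[8.5,[4.6,-2.5,0],0],[8.5,[4.6,-2.5,0],0],[8.5,[4.6,-2.5,0],0],[8.5,[4.6,-2.5,0],0],[8.5,[4.6,-2.5,0],0]], "newtons": 40}}

```text
t: 1.55
tool_pos: [0.5488, -0.2271, 0.2514]
tool_rot: [3.109, 0.452, 0.0]
contact_force: [0.4, -0.8, -0.0]
opening: 0.0847
grip_force: 0.0
```

>>> {"api": "send_rows", "payload": {"rows": [[8.5,[0,0,0],0],[8.5,[0,0,0],0]]}}

```text
t: 1.8
tool_pos: [0.5475, -0.2285, 0.2511]
tool_rot: [3.109, 0.453, -0.001]
contact_force: [0.4, -0.7, -0.4]
opening: 0.0852
grip_force: 0.0
```

```bash
cat >> h.py <<'E'
def rel(X,y=None):
    o=ctrl.get_obs(); R=cv2.Rodrigues(np.array(o['tool_rot']))[0]
    print('t',round(o['t'],2),'tcp',np.round(o['tool_pos'],4),'yaw',np.degrees(np.arctan2(R[1,0],R[0,0])).round(2),'tool z',R[:,2].round(4),
      'move cm',(R.T@(np.array(X)-o['tool_pos'])*100).round(2),'F',np.round(o['contact_force'],1),'op',o['opening'],'gf',o['grip_force'])
E
python3 - <<'E'
from h import *
rel([.5505,-.2275,.156])
im,P,K,D=grab('side'); save('s2.png',im['frame'],(290,100,450,280),3)
E
```

```text
t 1.8 tcp [ 0.5475 -0.2285  0.2511] yaw 16.57 tool z [-7.e-04 -2.e-04 -1.e+00] move cm [ 0.32 -0.01  9.51] F [ 0.4 -0.7 -0.4] op 0.08516023398452477 gf 0.0
```

View pics/s2.png

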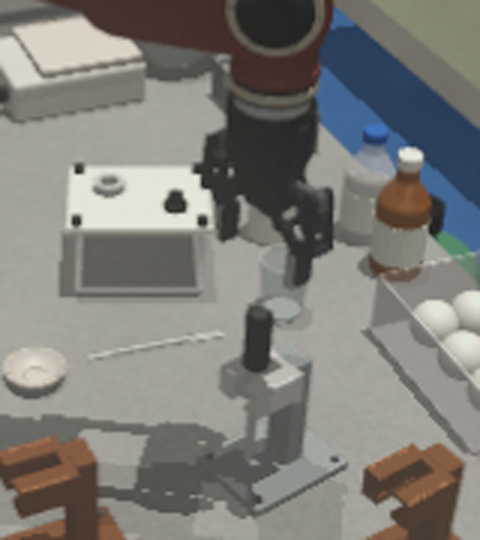

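The open fingers stand above and on either side of the head (crop 258,335). I'll descend and close.

>>> {"api": "send_rows", "payload": {"rows": [[8.5,[0.3,0,1.5],0],[8.5,[0,0,2],0],[8.5,[0,0,2],0],[8.5,[0,0,2],0],[8.5,[0,0,1.5],0],[8.5,[0,0,0.5],0],[8.5,[0,0,0],0],[8.5,[0,0,0],0]]}}

```text
t: 2.85
tool_pos: [0.5512, -0.2279, 0.1574]
tool_rot: [3.108, 0.452, 0.002]
contact_force: [0.4, 0.2, -0.3]
opening: 0.0849
grip_force: 0.0
```

>>> {"api": "send_rows", "payload": {"rows": [[5,[0,0,0],0],[4,[0,0,0],0],[3.2,[0,0,0],0],[2.8,[0,0,0],0],[2.4,[0,0,0],0],[2.0,[0,0,0],0],[1.5,[0,0,0],0],[1.5,[0,0,0],0],[1.5,[0,0,0],0]], "newtons": 40}}

```text
t: 3.98
tool_pos: [0.5507, -0.2276, 0.1564]
tool_rot: [3.109, 0.452, 0.0]
contact_force: [0.2, -1.0, 0.9]
opening: 0.0253
grip_force: 39.2
```

Run:
```python
from h import *
rel([.5505,-.2275,.156])
im,P,K,D=grab('side'); save('s3.png',im['frame'],(330,160,430,280),5)
```

```text
t 3.98 tcp [ 0.5507 -0.2276  0.1564] yaw 16.55 tool z [ 1.e-04 -2.e-04 -1.e+00] move cm [-0.01 -0.02  0.04] F [ 0.2 -1.   0.9] op 0.02530330302365557 gf 39.22012209892273
```

View pics/s3.png

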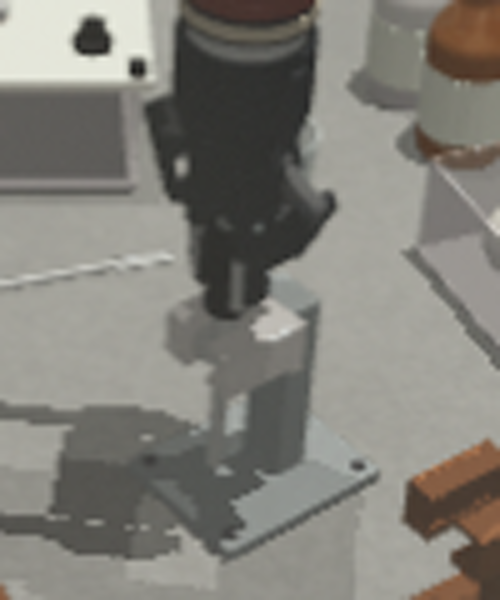

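The head is gripped (opening 25 mm, 39 N). I'll raise it 4.5 mm and slide it out along -x.

>>> {"api": "send_rows", "payload": {"rows": [[1.5,[0,0,-0.15],0],[1.5,[0,0,-0.15],0],[1.5,[0,0,-0.15],0],[1.5,[0,0,0],0],[1.5,[-0.3,0,0],0],[1.5,[-0.5,0,0],0],[1.5,[-0.5,0,0],0]], "newtons": 50}}

```text
t: 4.9
tool_pos: [0.5377, -0.2314, 0.1607]
tool_rot: [-3.109, -0.452, 0.0]
contact_force: [-0.3, -0.2, -1.2]
opening: 0.0249
grip_force: 49.0
```

>>> {"api": "send_rows", "payload": {"rows": [[1.5,[-0.8,0,0],0],[1.5,[-0.8,0,0],0],[1.5,[-1,0,0],0],[1.5,[-1,0,0],0],[1.5,[-1,0,0],0],[1.5,[-1,0,0],0],[1.5,[-1,0,0],0],[1.5,[-1,0,0],0],[1.5,[0,0,0],0]]}}

```text
t: 6.02
tool_pos: [0.4647, -0.2532, 0.1608]
tool_rot: [3.109, 0.451, 0.0]
contact_force: [0.1, 0.8, -1.7]
opening: 0.0248
grip_force: 49.0
```

Run:
```python
from h import *
rel([.552,.179,.30])
im,P,K,D=grab('side'); save('s4.png',im['frame'],(280,140,440,290),4)
```

```text
t 6.03 tcp [ 0.4647 -0.2532  0.1608] yaw 16.5 tool z [ 1.e-04 -0.e+00 -1.e+00] move cm [ 20.64 -38.96 -13.92] F [ 0.1  0.8 -1.7] op 0.024769836347888326 gf 48.994975090026855
```

View pics/s4.png

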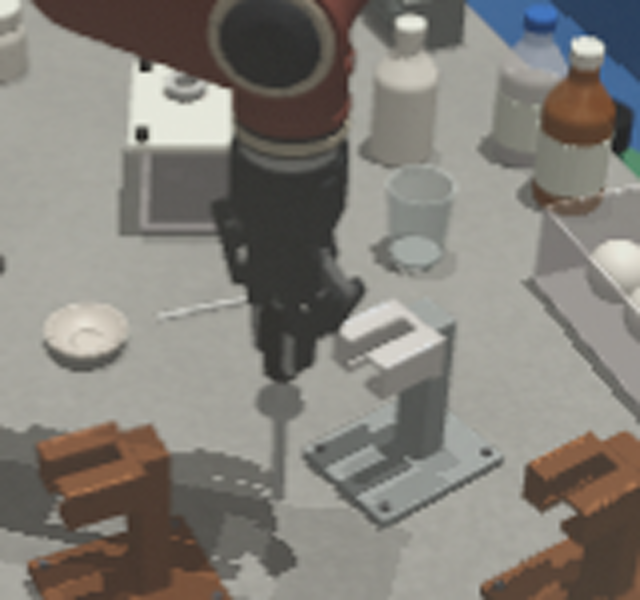

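The probe is free of the dock and upright, with its shaft at crop (280,450). I'll lift it 12.5 cm, then traverse to above the port.

>>> {"api": "send_rows", "payload": {"rows": [[1.5,[0,0,-1.5],0],[1.5,[0,0,-3],0],[1.5,[0,0,-3.5],0],[1.5,[0,0,-3],0],[1.5,[0,0,-1.5],0],[1.5,[0,0,0],0]]}}

```text
t: 6.82
tool_pos: [0.4659, -0.2532, 0.2874]
tool_rot: [3.107, 0.452, 0.003]
contact_force: [0.0, 0.5, -1.3]
opening: 0.0251
grip_force: 49.1
```

>>> {"api": "send_rows", "payload": {"rows": [[1.5,[1,-1.9,0],0],[1.5,[2,-3.8,0],0],[1.5,[2.1,-4.0,0],0],[1.5,[2.1,-4.0,0],0],[1.5,[2.1,-4.0,0],0],[1.5,[2.1,-4.0,0],0],[1.5,[2.1,-4.0,0],0],[1.5,[2.1,-4.0,0],0],[1.5,[2.1,-4.0,0],0],[1.5,[2.0,-3.8,0],0]]}}

```text
t: 8.07
tool_pos: [0.5467, 0.1642, 0.2836]
tool_rot: [3.109, 0.453, -0.005]
contact_force: [0.8, 1.0, -0.5]
opening: 0.025
grip_force: 49.2
```

>>> {"api": "send_rows", "payload": {"rows": [[1.5,[0.9,-1.5,0],0],[1.5,[0,0,0],0],[1.5,[0,0,0],0],[1.5,[0,0,0],0]]}}

```text
t: 8.57
tool_pos: [0.5517, 0.1784, 0.2858]
tool_rot: [3.109, 0.449, -0.0]
contact_force: [0.3, -0.1, -0.9]
opening: 0.0248
grip_force: 49.3
```

Run:
```python
from h import *
rel([.552,.179,.1814])
A=grab('side');B=grab('top')
a=cv2.resize(A[0]['frame'][100:210,285:375],(450,550),interpolation=cv2.INTER_CUBIC)
b=cv2.resize(B[0]['frame'][150:220,250:320],(350,350),interpolation=cv2.INTER_CUBIC)
c=np.zeros((550,800,3),np.uint8);c[:,:450]=a;c[:350,450:]=b;save('s5.png',c)
t=ctrl.get_obs()['tool_pos'].copy() if hasattr(ctrl.get_obs()['tool_pos'],'copy') else 0
for n,(im,P,K,D) in(('side',A),('top',B)):
    print(n,'tip',proj(im,K,D,np.array(t)-[0,0,.1314]),'port',proj(im,K,D,[.552,.179,.11]))
```

```text
t 8.57 tcp [0.5517 0.1784 0.2858] yaw 16.45 tool z [-1.e-04 -3.e-04 -1.e+00] move cm [ 0.05 -0.06 10.44] F [ 0.3 -0.1 -0.9] op 0.024844732767176483 gf 49.281025528907776
side tip [[325.82288548 149.50126904]] port [[325.90091493 160.33603423]]
top tip [[274.59030037 179.27076338]] port [[276.21187412 181.91234388]]
```

View pics/s5.png

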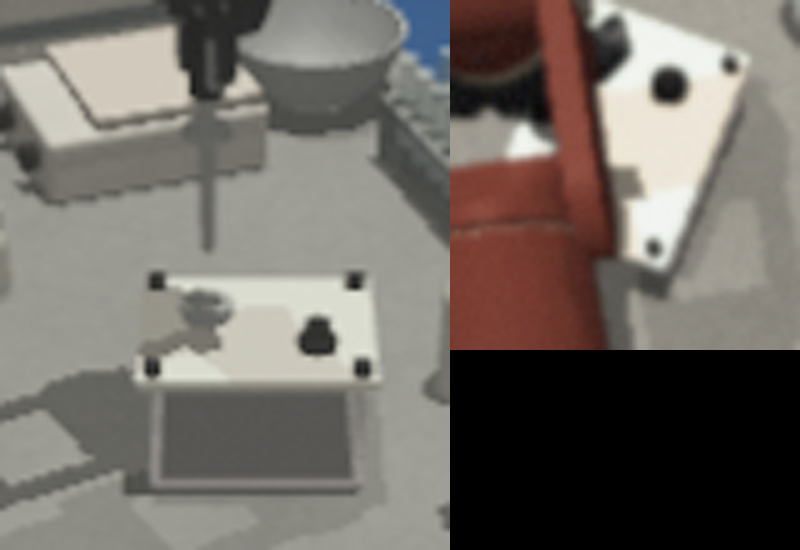

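The side view shows the tip at about (326.2,150) and the boss at about (325.8,161), so it is aligned to within about 1.5 mm. In the top view the arm hides the boss. I'll nudge the probe, lower it to 15 mm above the boss and measure again.

>>> {"api": "send_rows", "payload": {"rows": [[1.5,[0,-0.15,1],0],[1.5,[0,0,1],0],[1.5,[0,0,0.9],0],[1.5,[0,0,0],0],[1.5,[0,0,0],0],[1.5,[0,0,0],0]]}}

```text
t: 9.43
tool_pos: [0.5516, 0.1811, 0.2574]
tool_rot: [-3.109, -0.452, -0.002]
contact_force: [0.0, -0.5, -0.4]
opening: 0.0248
grip_force: 49.3
```

Run:
```python
from h import *
rel([.551,.180,.1814])
im,P,K,D=grab('side'); t=np.array(ctrl.get_obs()['tool_pos'])
f=np.mean([grab('side')[0]['frame'].astype(float) for _ in range(4)],0); g=f.mean(-1)
print('tip',proj(im,K,D,t-[0,0,.1314]),'shaft+20',proj(im,K,D,t-[0,0,.1114]),'port',proj(im,K,D,[.551,.18,.11]))
print(g[138:172,316:338].astype(int))
save('s6.png',f.astype(np.uint8),(300,120,360,190),8)
```

```text
t 9.43 tcp [0.5516 0.1811 0.2574] yaw 16.55 tool z [ 1.e-03  2.e-04 -1.e+00] move cm [-0.09  0.09  7.6 ] F [ 0.  -0.5 -0.4] op 0.02480215081154967 gf 49.281595945358276
tip [[325.55942303 156.19790229]] shaft+20 [[325.53625273 151.30081053]] port [[325.53955329 160.24804003]]
[[149 149 149 149 148 152 154 153 134 103  96 132 153 154 154 154 155 155
  155 155 156 155]
 [154 153 152 152 152 153 153 154 135 102  97 131 153 153 154 155 156 154
  154 154 154 154]
 [152 152 152 152 153 152 152 152 134 102  96 129 152 154 154 154 155 155
  154 153 153 153]
 [151 152 153 153 152 152 152 151 132 102  96 129 152 153 153 155 155 154
  154 154 153 153]
 [155 154 153 152 151 151 153 153 134 103  96 127 150 154 153 154 154 154
  154 154 154 154]
 [154 153 153 152 151 150 151 151 134 103  97 124 149 154 155 155 154 153
  153 153 153 153]
 [152 151 151 151 151 152 152 153 134 103  96 124 149 154 155 155 154 153
  152 152 153 153]
 [151 151 151 151 151 151 151 152 133 103  97 120 146 153 153 153 154 153
  153 152 152 153]
 [152 151 152 152 151 151 152 152 134 102  96 119 145 153 152 152 153 154
  153
[... 1639 characters left out ...]
8  98  98 102 159 192 197 197
  197 197 197 197]
 [145 145 145 135 123 121 115 109 107 105 103 103 157 184 191 197 197 197
  197 197 197 197]
 [123 123 123 118 115 115 114 114 113 113 112 112 168 197 197 196 197 197
  197 197 197 197]
 [114 114 115 115 115 114 114 115 114 114 115 114 132 144 176 197 197 197
  197 197 197 197]
 [114 115 115 114 115 114 114 114 114 114 114 114 114 115 169 197 197 197
  197 197 197 197]
 [114 115 114 114 114 174 203 173 115 115 114 115 115 160 192 197 197 197
  197 197 197 197]
 [115 115 129 180 203 210 215 188 128 115 115 160 185 192 197 196 197 197
  197 197 197 197]
 [121 179 204 211 215 215 215 210 204 195 186 192 197 197 197 197 197 197
  197 197 197 197]]
```

View pics/s6.png

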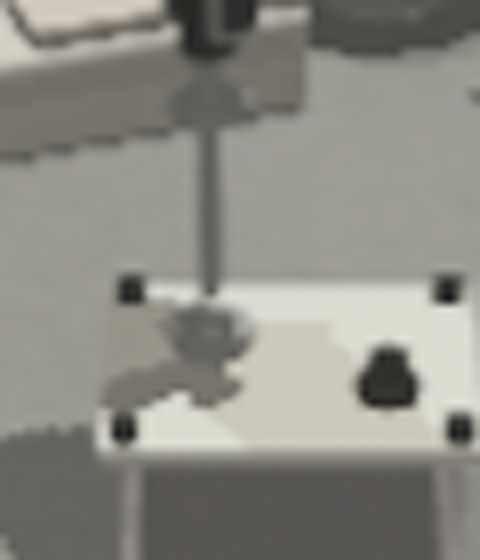

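In the side view the tip is at (325.8,156.5) and the boss disc is centred near (325.5,160.5). To refine this, I'll overlay the predicted boss circles on the original unshadowed pictures from both cameras.

Run:
```python
from h import *
c=np.zeros((600,800,3),np.uint8)
a=np.linspace(0,2*np.pi,73); k=18
for j,(n,u0,v0) in enumerate((('side',315,148),('top',264,171))):
    im,P,K,D=grab(n); f=cv2.imread(f'pics/{n}1.png')[v0:v0+25,u0:u0+22]
    b=cv2.resize(f,None,fx=k,fy=k,interpolation=cv2.INTER_CUBIC)
    for r,z,col in((.019,.11,(0,0,255)),(.019,.098,(255,0,0)),(.011,.11,(0,255,0))):
        X=np.stack([.551+r*np.cos(a),.18+r*np.sin(a),z+0*a],1)
        p=(proj(im,K,D,X)-[u0,v0]+.5)*k-.5
        cv2.polylines(b,[p.round().astype(np.int32)],True,col,1)
    c[:450,j*398:j*398+396]=b
cv2.imwrite('pics/ov.png',c[:450])
```

```text
(no output)
```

View pics/ov.png

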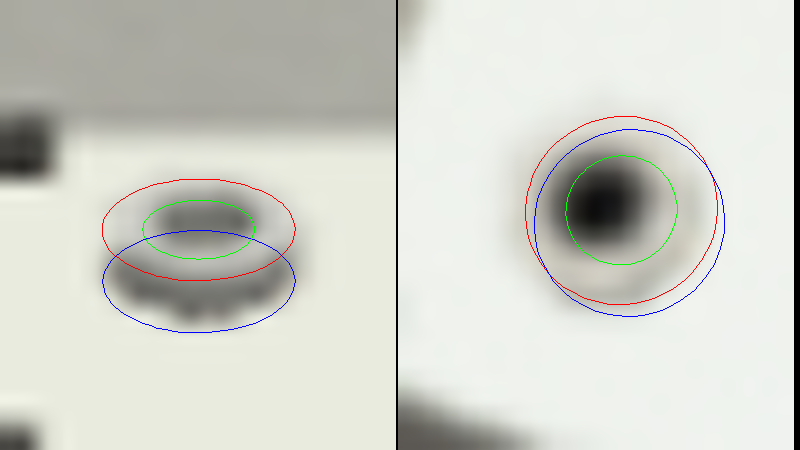

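The offsets of the tip and the boss from prediction match in both views, once each camera's bias at the head is taken off. That puts the port at about (0.551,0.180). I'll trim the position and settle just above the boss.

>>> {"api": "send_rows", "payload": {"rows": [[1.5,[-0.08,0.08,0.4],0],[1.5,[0,0,0.4],0],[1.5,[0,0,0],0],[1.5,[0,0,0],0],[1.5,[0,0,0],0],[1.5,[0,0,0],0]]}}

```text
t: 10.52
tool_pos: [0.5508, 0.1801, 0.249]
tool_rot: [-3.109, -0.452, -0.0]
contact_force: [0.8, -0.4, -0.9]
opening: 0.0251
grip_force: 49.3
```

Run:
```python
from h import *
rel([.551,.180,.1814])
im,P,K,D=grab('side'); t=np.array(ctrl.get_obs()['tool_pos'])
f=np.mean([grab('side')[0]['frame'].astype(float) for _ in range(2)],0)
rel([.551,.180,.1814])
print('tip',proj(im,K,D,t-[0,0,.1314]))
save('s7.png',f.astype(np.uint8),(305,140,345,175),18)
```

```text
t 10.53 tcp [0.5508 0.1801 0.249 ] yaw 16.55 tool z [ 3.e-04  1.e-04 -1.e+00] move cm [0.01 0.01 6.76] F [ 0.8 -0.4 -0.9] op 0.025089551340551373 gf 49.28039610385895
t 10.68 tcp [0.5508 0.18   0.2489] yaw 16.55 tool z [ 1.e-04  0.e+00 -1.e+00] move cm [0.02 0.01 6.75] F [ 0.1 -1.2 -1.1] op 0.024773541833694086 gf 49.280707240104675
tip [[325.47309952 158.43238815]]
```

View pics/s7.png

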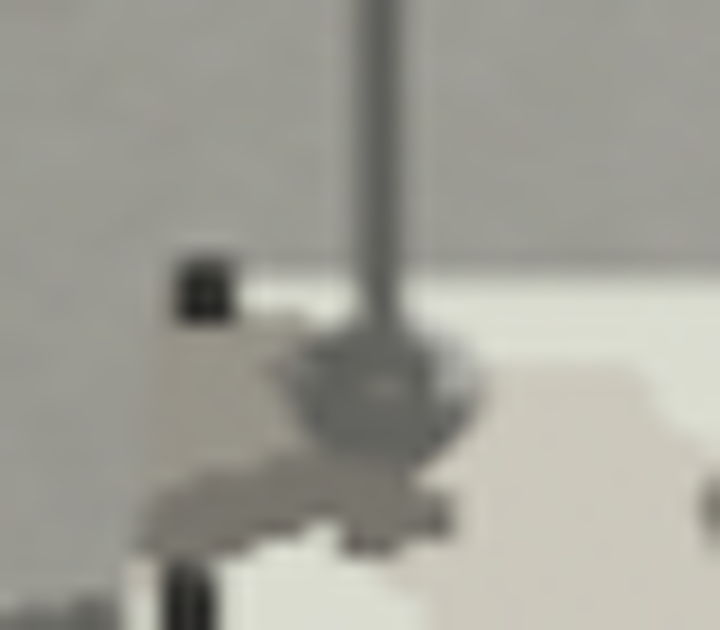

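The shaft (x=380) is centred on the ring, which spans 273–487. I'll lower it 6.75 cm.

>>> {"api": "send_rows", "payload": {"rows": [[1.5,[0,0,0.4],0],[1.5,[0,0,0.5],0],[1.5,[0,0,0.5],0],[1.5,[0,0,0.5],0],[1.5,[0,0,0.5],0],[1.5,[0,0,0],0]]}}

```text
t: 11.42
tool_pos: [0.5504, 0.18, 0.224]
tool_rot: [3.109, 0.452, -0.002]
contact_force: [-0.5, 0.2, -1.2]
opening: 0.0245
grip_force: 49.3
```

```bash
python3 -c "
from h import *
rel([.551,.180,.1814])"
```

```text
t 11.43 tcp [0.5504 0.18   0.224 ] yaw 16.55 tool z [-1.2e-03 -2.0e-04 -1.0e+00] move cm [0.06 0.01 4.26] F [-0.5  0.2 -1.2] op 0.024522044244482347 gf 49.28105413913727
```

No contact. Continuing down.

>>> {"api": "send_rows", "payload": {"rows": [[1.5,[0.02,0,0.5],0],[1.5,[0,0,0.6],0],[1.5,[0,0,0.6],0],[1.5,[0,0,0.6],0],[1.5,[0,0,0.6],0],[1.5,[0,0,0.5],0],[1.5,[0,0,0.5],0],[1.5,[0,0,0.36],0],[1.5,[0,0,0],0],[1.5,[0,0,0],0]]}}

```text
t: 12.68
tool_pos: [0.5511, 0.1801, 0.1824]
tool_rot: [-3.109, -0.452, -0.001]
contact_force: [0.1, 0.2, -0.7]
opening: 0.0251
grip_force: 49.3
```

>>> {"api": "send_rows", "payload": {"rows": [[1.5,[0,0,0],0],[1.5,[0,0,0],0],[1.5,[0,0,0],0],[1.5,[0,0,0],0],[1.5,[0,0,0],0],[1.5,[0,0,0],0],[1.5,[0,0,0],0],[1.5,[0,0,0],0]]}}

```text
t: 13.68
tool_pos: [0.5509, 0.1801, 0.1822]
tool_rot: [3.109, 0.452, 0.0]
contact_force: [0.1, 0.3, -1.4]
opening: 0.0249
grip_force: 49.3
```

Run:
```python
from h import *
rel([.551,.180,.1814])
im,P,K,D=grab('side'); t=np.array(ctrl.get_obs()['tool_pos'])
print('flange centre, 20mm below it',proj(im,K,D,[t-[0,0,.0384],t-[0,0,.0564]]))
print(im['frame'].mean(-1)[143:168,314:338].astype(int))
```

```text
t 13.68 tcp [0.5509 0.1801 0.1822] yaw 16.55 tool z [ 0. -0. -1.] move cm [0.   0.01 0.08] F [ 0.1  0.3 -1.4] op 0.02494507045468974 gf 49.28118646144867
flange centre, 20mm below it [[325.47839904 152.01391942]
 [325.49962935 156.4191286 ]]
[[153 154 155 154 154 153 152 139  96  45  45  55  80  79  57  56  64 106
  144 155 154 154 155 155]
 [152 154 154 153 152 152 153 140  98  46  46  55  80  89  85 100 130 147
  153 155 154 154 154 155]
 [153 153 153 152 152 153 153 149 114  45  47  48  58  67  64 102 142 154
  155 154 154 154 154 154]
 [152 153 153 153 153 153 152 152 136  93  56  46  47  57  77 125 150 153
  155 155 155 154 154 155]
 [151 152 153 152 153 153 153 154 153 145 118  87  88 110 135 148 153 153
  153 154 154 155 154 155]
 [151 153 153 155 155 154 153 153 153 153 131  97  98 121 146 154 153 154
  154 154 154 154 155 155]
 [153 153 154 154 156 155 154 151 142 132 117  97  98 108 121 141 153 154
  154 156 156 155 155 154]
 [152 153 153 154 153 155 153 139 113 103 100  97  97  98  98 109 131 148
  153 154 154 155 155 155]
 [151 153 153 153 153 153 148 124  96  95  94  97 
[... 967 characters left out ...]
47 147 146 143 141 126 103  96  96  95  95  97  95  96  97 126 163
  189 198 198 198 198 199]
 [146 147 147 147 146 147 138 113  96  97  97  98  99  99  99  98 106 152
  188 198 198 198 198 198]
 [146 147 146 147 147 147 135 109  98  98  98  99  99 100  99  97 112 169
  196 198 198 198 198 198]
 [147 147 146 136 124 125 120 110 103 100  99  99  99  99  99 101 160 194
  198 198 199 198 198 198]
 [136 125 124 120 115 116 116 115 113 111 107 105 104 104 108 113 132 178
  198 198 198 198 198 198]
 [119 116 115 115 116 115 116 116 116 115 114 114 114 114 114 116 116 170
  198 198 198 198 199 199]
 [116 116 115 115 115 116 115 115 116 115 116 116 116 115 116 116 116 133
  178 198 198 198 198 198]]
```

```bash
python3 -c "
from station import ctrl
print(ctrl.finish_job())"
```

```text
the job is handed in; nothing more can be done
None
```

I slid the probe out of the metal dock and lowered it through the boss hole. It ended held, upright and still at 13.7 s, with the tip about 59 mm below the boss top by the arm's pose and centred to within about 1–2 mm. The force readings showed no contact on the way down, and I never moved the beaker, dish, jars or look-alike docks.

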